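Replace the cracked knob of a push-and-turn speed control

ROBOT

A 6-joint arm with a two-finger parallel gripper is mounted at the origin on a cart in front of the work surface, level with it; the furniture and walls round the work are solid. World frame = base frame: x ahead of the robot, y to its left, z up, the work surface at z = 0. Lengths are in m, angles in rad, forces in N, time in s.
With the tool pointing down it reaches from about 0.275 to 0.825 m from the base axis. Payload 5.2 kg.
Tool frame: the origin (TCP) lies at the very end of the fingers, on their centre line; the grasp point (between the pads) lies 19 mm behind it (bot.grasp_offset is the distance from the TCP to the grasp point, in m); z points along the fingers, y is the line along which they close (so a half turn about z gives the same grasp; the last joint's range is limited). The gripper opens to 93 mm and grips with 3 to 60 N. Pads are 15 mm wide; open, the fingers measure 128 mm over their backs; the gripper's body (75 mm by 188 mm) begins 65 mm behind the grasp point.
Start: joints at [0.981, 0.259, 1.535, -0, 1.348, -0.203], TCP at [0.207, 0.509, 0.219] pointing down, gripper open.
Joint ranges: [-3.14, 3.14], [-0.91, 2.08], [0.19, 2.58], [-1.22, 4.36], [0.22, 2.71], [-3.12, 3.12]. Speed limits (rad/s): [2.57, 2.57, 3.14, 3.14, 3.14, 3.14].

INTERFACE

Orientations are given as a unit quaternion [x, y, z, w].
In Python, from cell import bot gives the robot as it stands. The module is installed in compiled form; this text tells all that it offers.
- The arm moves only by the tool jog_arm, called after "Emit:" as name(argument=value, ...) on one line, values as JSON. Schema: {"type":"object","properties":{"deltas":{"type":"array","items":{"type":"array","items":{"type":"array","items":{"type":"number"},"minItems":7,"maxItems":7},"minItems":1,"maxItems":12},"minItems":1,"maxItems":1},"clamp_n":{"type":"number"},"only":{"type":"string"},"quiet":{"type":"boolean"},"lines":{"type":"string"}},"required":["deltas"],"additionalProperties":false}. deltas is a list that holds a single list of rows (three levels of brackets), with 1 to 12 rows, each of 7 numbers: the finger opening in m, then dx, dy, dz in a scale on which 1.0 is 0.75 m, then a rotation vector rx, ry, rz in parts of the range, where 1.0 means pi/2 rad; each row is the pose to reach, as a shift and turn from the pose commanded when the call began, along the tool's axes at that moment; what a row does not reach only later rows make up. A row lasts 1/10 s, in which the tool goes at most 0.05 m and 0.15 rad, less where a joint would pass 70% of its speed; a pose out of reach is approached as far as the arm can. The fingers move at their own pace and stop on an object; clamp_n is the grip in N (left out, the last holds). Time passes only in rows, so rows that do not move let the fingers close. The tool returns the time, the measured TCP pose, the force, the opening and the grip force at its end. only (a regular expression) keeps the lines of the reply that match it, lines (a string "A,B") keeps lines A to B, and quiet returns only ok. Input that does not fit is refused with a message, and nothing moves.
- bot.state(): the state, without advancing time (a new reading comes with each control period).
- bot.snapshot(name): name is "scene" or "top" or "wrist"; returns a dict with "image" (420x560x3 uint8, red, green, blue), "vertical_fov" (degrees; the focal length in pixels is half the picture's height over the tangent of half this angle, whatever the lens; pixels are square), "cx", "cy" (the principal point, pixels), "R" (3x3) and "t" (3): a world point X has camera coordinates R X + t; the wrist camera has in their place "T_tool_cam" (4x4, takes a point from camera to tool coordinates, whose origin is the TCP and whose axes are the flange's). Camera axes: x right, y down, z forward; pixel columns grow to the right and rows downward; lengths in m; the calibration is good to about 2 mm. The wrist camera is an equidistant fisheye: a pixel r from the principal point sees the ray r / f radians off the axis. A picture is of the moment at which its call begins: read the wrist's pose just before it. There is no depth.
- bot.job_done(): hands the job in; it is judged then, once.
The state is a dict: "clock": time; "joints": joint angles; "qd": joint speeds; "tau": joint torques, N m; "tool_pos": TCP position; "ee_rot": TCP orientation; "contact_force": force on the tool from outside, world axes, zero at the start; "torque": the same for the moment, N m; "grip_width": finger opening in m; "finger_force": force on a finger pad.
Only numpy, scipy, OpenCV 4.12 (cv2) and the standard library are available. Lean on these libraries where they do the work, as an engineer would, in place of code of your own. Each camera call takes 0.05 s, during which the arm holds its last target. There are 200 camera calls.

TASK

The feed-speed control box on the saw's sliding table has a cracked knob: pull the cracked grey knob off the control's D-shaft and drop it into the red reject bin. Then take the new black knob, turn it so that the flat in its bore matches the flat of the shaft, push it fully home on the shaft and keep pressing, so that the sprung shaft is held all the way in (the drive only resets while it is held); finish like that, still pressing, and leave the tape measure, the pencil and the marker where they lie.

Things in the scene. Friction and masses are not known exactly. Their poses are not given: they have to be found in the camera images.
- control_box: Grey control box lying on its back, dark panel upward, 110 (x) x 160 (y) x 58 mm, fixed: it does not shift. Origin: centre of its underside. The upright knob shaft, with a white dial scale round it, stands on the panel at x = 0, y = +28 mm. At y = -45 mm are a red stop button (at most 17 mm above the panel) and a low green one.
- shaft_tip (a point): Centre of the upper end of the upright steel D-shaft, 82 mm above the table (24 mm above the panel) when not pressed. The shaft is 16 mm in diameter with one flat along its length, 3 mm from the axis, on the +x side of this frame, which turns with the shaft; z up; 0.7 mm chamfer at the tip. It turns only stiffly (0.03 N m) and stays put.
- shaft_press (a joint): How far the shaft is pressed straight down, m: 0 is out, 0.005 is fully in, at its hard stop. A spring resists with 4 N at the start and 9 N at the stop, and pushes it out again when let go.
- old_knob: The cracked knob: faded grey with red pointer line, a piece of its skirt broken away on the -x, +y side. At the start it sits on the shaft; it lifts straight off with almost no pull. Shape and sizes as new_knob, 50 g.
- new_knob: The new knob: black, white pointer line, about 60 g, upright on the table. Origin: centre of its underside, z up. Skirt 56 mm across, 7 mm high; hub 36 mm across up to z = 20 mm; on top a grip bar along x, 54 mm long, 16 mm wide (across y), z = 20 to 44 mm: pinch it across y. The pointer line runs from the middle of the bar to its +x end.
- new_knob_bore (a point): Centre of the bore's mouth in the new knob's underside (same point and axes as the knob). D-shaped blind bore, 16 mm deep, 18 mm across, its flat 3.7 mm from the axis on the +x (pointer) side: it fits only with knob +x along shaft +x (within about 10 degrees), as the old knob sat. Fully home the underside is 16 mm below the tip, 8 mm above the panel (3 mm with the shaft pressed in).
- reject_bin: Red sheet-steel reject bin, open on top, 140 (x) x 100 (y) x 60 mm high, walls and floor 3 mm, 1.2 kg, not fixed. Origin: centre of its underside. A small piece of waste wood (34 x 50 x 20 mm) lies in it. It and the new knob may stand either way round, left or right.
- tape_measure: Bystander: yellow tape measure, 43 x 90 x 62 mm, on the saw table behind the work. Origin: underside.
- pencil: Bystander: red pencil, 150 mm long, lying across the front edge of the sliding table, on the left. Origin: underside of its middle.
- marker: Bystander: white and blue marker pen, 135 mm long, lying across the front edge of the sliding table. Origin: underside of its middle.
Not all that is in view belongs to the job. There is more than one size of the new_knob; the job needs the larger.

How it is judged:
On the way, in this order (a step that is already met when the one before it is completed fails the run):
1. the cracked knob lies in the reject bin, let go (x of old_knob in the frame of reject_bin between -0.07 and 0.07 m and y of old_knob in the frame of reject_bin between -0.05 and 0.05 m and z of old_knob in the frame of reject_bin below 0.06 m and linear speed of old_knob below 0.05 m/s and contact force between the fingers and old_knob below 0.1 N), for 0.2 s.
2. the new knob is on the shaft, its flat matching, fully home (z of new_knob in the frame of shaft_tip below -0.014 m and horizontal distance between new_knob and shaft_tip below 0.003 m and angle between the x axis of new_knob and the x axis of shaft_tip, either way round below 0.35 rad and angle between new_knob's own z axis and vertical below 0.1 rad), for 0.2 s.
At the end, for the whole second after the job is handed in: The cracked knob lies in the reject bin. The new knob is home on the shaft (tip at least 14 of 16 mm inside, within 3 mm of the axis, flats matching within 0.35 rad, tilted less than 0.1 rad) and the fingers still press on it (more than 2 N) so that the shaft is held in by more than 4 of its 5 mm (all of step 2 and x of old_knob in the frame of reject_bin between -0.07 and 0.07 m and y of old_knob in the frame of reject_bin between -0.05 and 0.05 m and z of old_knob in the frame of reject_bin below 0.06 m and linear speed of old_knob below 0.05 m/s and value of joint shaft_press above 0.004 m and contact force between the fingers and new_knob above 2 N); the arm keeps its last pose, push and grip.
It fails at once if a bystander (tape measure, pencil or marker) is shifted by more than 4 cm (distance of any of tape_measure, pencil, marker from where it was at the start of the episode above 0.04 m).
It also fails if it takes over 54 s, if anything falls off the work surface, if the arm or the gripper's body presses on something with over 40 N, if the wrist force passes 120 N, or if a joint passes its speed limit or range.

## Working session

There is one attempt and no reset: what is moved stays moved. The work goes in short steps, Python scripts to look and compute and a tool call to move; the robot and the scene stay as the last step left them, time stands still between calls to the robot, and variables do not carry over. Pictures are saved under pics/ and viewed, at most 10 in all, crops included, and the job is handed in when it is done.

```bash
mkdir -p pics; cat > h.py <<'E'
import numpy as np, cv2
from cell import bot
from scipy.spatial.transform import Rotation as Ro
def f(s): return s["image"].shape[0]/2/np.tan(np.radians(s["vertical_fov"]/2))
def ray(s,u,v,st=None):
    x,y=(u-s["cx"]),(v-s["cy"]); F=f(s)
    if "T_tool_cam" in s:
        r=np.hypot(x,y)+1e-12; a=r/F
        d=np.array([np.sin(a)*x/r,np.sin(a)*y/r,np.cos(a)])
        T=np.eye(4);T[:3,:3]=Ro.from_quat(st["ee_rot"]).as_matrix();T[:3,3]=st["tool_pos"]
        T=T@np.array(s["T_tool_cam"]); return T[:3,3],T[:3,:3]@d
    R=np.array(s["R"]);t=np.array(s["t"])
    return -R.T@t, R.T@np.array([x/F,y/F,1])
def onz(s,u,v,z,st=None):
    o,d=ray(s,u,v,st); return o+d*(z-o[2])/d[2]
def save(n,im,k=1): cv2.imwrite("pics/"+n,cv2.resize(im[:,:,::-1],None,fx=k,fy=k,interpolation=cv2.INTER_CUBIC))
E
python3 - <<'E'
from h import *
import pickle
S={}
for n in("scene","top","wrist"):
    st=bot.state(); s=bot.snapshot(n); S[n]=(s,st); save(n+".png",s["image"])
    print(n,s["vertical_fov"],s["cx"],s["cy"],ray(s,280,210,st))
pickle.dump(S,open("s0.pkl","wb")); print(bot.grasp_offset, st["clock"],st["ee_rot"],S["wrist"][0]["T_tool_cam"])
E
```

```text
scene 48.25572022941904 283.3517405335681 207.09908982953084 (array([ 0.16701229, -0.45298474,  0.77187406]), array([ 0.41012931,  0.54031359, -0.7348092 ]))
top 54.6941113927474 274.72391498633397 212.4127174976794 (array([0.37907434, 0.07190239, 0.93124156]), array([ 0.17530881, -0.02333643, -0.98434058]))
wrist 65.70646984690485 272.1307655547541 214.91186571992347 (array([0.14313317, 0.53473843, 0.38451022]), array([ 0.22990049, -0.06879891, -0.97077931]))
0.0188 0.1 [ 1.92208764e-01  9.81353701e-01 -7.77126643e-04 -3.19001487e-04] [[ 6.38214698e-04 -9.67227142e-01 -2.53911892e-01  6.91050972e-02]
 [ 9.99999759e-01  5.47711698e-04  4.27128179e-04 -5.48346835e-04]
 [-2.74059454e-04 -2.53912103e-01  9.67227258e-01 -1.66591802e-01]
 [ 0.00000000e+00  0.00000000e+00  0.00000000e+00  1.00000000e+00]]
```

View pics/scene.png

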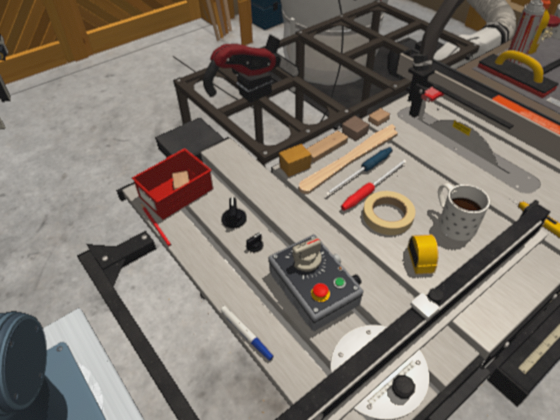

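View pics/top.png

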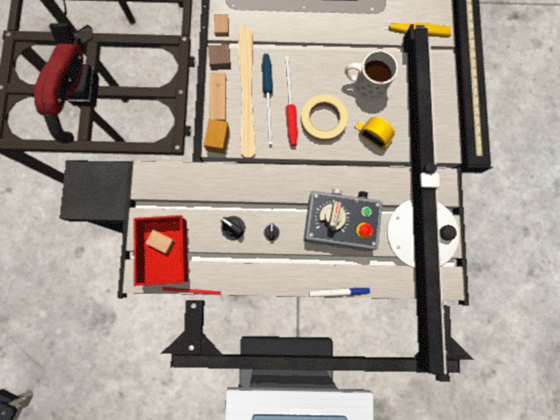

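Top view: red bin (160,250), control box (343,220) with the grey knob at about (333,216). For the new knob the candidates are the large black knob (232,227), a small black knob (271,232) and the mitre-gauge knob (448,233). The description points to the larger loose one at (232,227). I'll check that with a close crop.

```bash
python3 - <<'E'
from h import *
import pickle
S=pickle.load(open("s0.pkl","rb"));s,_=S["top"]
save("crop1.png",s["image"][180:260,210:390],4.4)
for n,u,v,z in(("new",232,227,.02),("small",271,232,.015),("old",333,216,.1),("bin",160,250,.06),("box",343,220,.058)): print(n,onz(s,u,v,z).round(3))
E
```

```text
new [0.5   0.158 0.02 ]
small [0.491 0.07  0.015]
old [ 0.517 -0.058  0.1  ]
bin [0.442 0.306 0.06 ]
box [ 0.516 -0.087  0.058]
```

View pics/crop1.png

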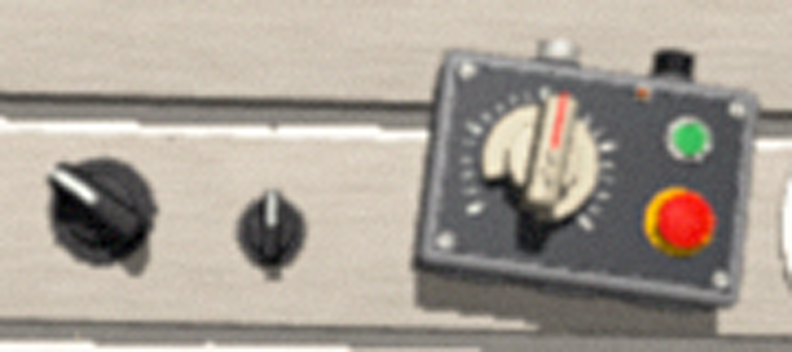

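The crop confirms it: the large black knob (pointer up-left) is at crop (100,210), the small one at (272,232), and the cracked knob at (545,155) with its pointer up. I'll move above the new knob for a wrist view that also covers the bin, then go on to the box.

Units first: shifts go in shares of 0.75 m and turns go in shares of pi/2 rad. So -0.404 m is -0.5387, -0.215 m is -0.2867.

Emit:
jog_arm(deltas=[[[0.09,-0.5387,-0.2867,0,0,0,0],[0.09,-0.5387,-0.2867,0,0,0,0],[0.09,-0.5387,-0.2867,0,0,0,0],[0.09,-0.5387,-0.2867,0,0,0,0],[0.09,-0.5387,-0.2867,0,0,0,0],[0.09,-0.5387,-0.2867,0,0,0,0],[0.09,-0.5387,-0.2867,0,0,0,0],[0.09,-0.5387,-0.2867,0,0,0,0],[0.09,-0.5387,-0.2867,0,0,0,0],[0.09,-0.5387,-0.2867,0,0,0,0],[0.09,-0.5387,-0.2867,0,0,0,0],[0.09,-0.5387,-0.2867,0,0,0,0]]])

```text
clock: 1.35
tool_pos: [0.4996, 0.1585, 0.2183]
ee_rot: [0.192, 0.981, 0.0, -0.001]
contact_force: [-0.5, 0.0, -0.6]
grip_width: 0.0901
finger_force: 0.0
```

```bash
python3 - <<'E'
from h import *
import pickle
st=bot.state(); s=bot.snapshot("wrist"); pickle.dump((s,st),open("w1.pkl","wb")); save("w1.png",s["image"]); print(st["tool_pos"],st["ee_rot"])
E
```

```text
[0.49961472 0.15850661 0.21828857] [ 1.92230752e-01  9.81349471e-01  9.31701290e-05 -7.37728118e-04]
```

View pics/w1.png

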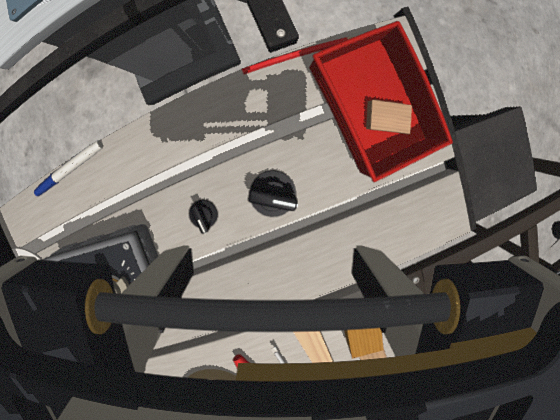

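The wrist view shows the new knob at (272,193) with its pointer end near (297,208), the bin rim corners at about (313,55), (402,22), (452,148) and (374,180), and the wood at (388,115). Now the measurements.

```bash
python3 - <<'E'
from h import *
import pickle
s,st=pickle.load(open("w1.pkl","rb")); im=s["image"]
for p in((313,55),(402,22),(452,148),(374,180)): print("bin",onz(s,*p,.06,st).round(3))
x0,y0,x1,y1=235,160,310,225
c=im[y0:y1,x0:x1].astype(int)
g=c.max(2)
dark=(g<75).astype(np.uint8); white=(c.min(2)>190).astype(np.uint8)
for n,m in(("dark",dark),("white",white)):
    k,l,stt,ce=cv2.connectedComponentsWithStats(m)
    for i in range(1,k):
        if stt[i,4]>8: print(n,stt[i],ce[i]+[x0,y0])
save("crop2.png",im[y0:y1,x0:x1],8)
E
```

```text
bin [0.378 0.251 0.06 ]
bin [0.371 0.358 0.06 ]
bin [0.518 0.365 0.06 ]
bin [0.519 0.265 0.06 ]
dark [  13   10   49   46 1510] [271.15496689 192.03774834]
white [38 40 22  7 59] [283.76271186 202.93220339]
white [53 54 22 11 35] [298.34285714 219.05714286]
```

View pics/crop2.png

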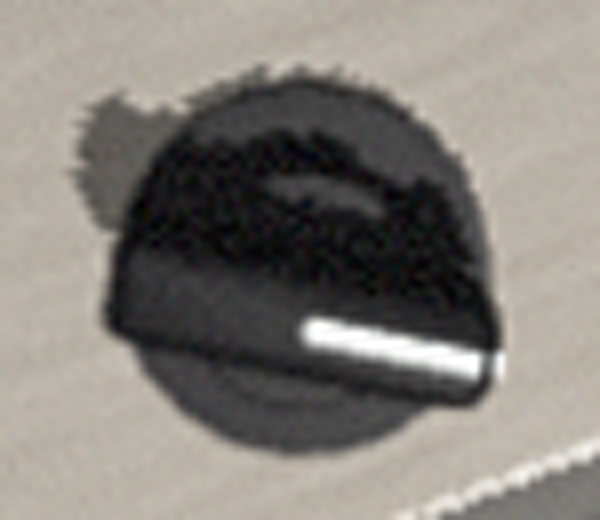

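```bash
python3 - <<'E'
from h import *
import pickle
s,st=pickle.load(open("w1.pkl","rb"))
P=lambda u,v,z: onz(s,235+(u+.5)/8-.5,160+(v+.5)/8-.5,z,st)
a=P(303,330,.044);b=P(485,367,.044);print("line",a,b,np.linalg.norm(b-a),"yaw",np.degrees(np.arctan2(*(b-a)[1::-1])))
print("skirt c",P(305,265,.005), "w",np.linalg.norm(P(492,265,.005)-P(118,265,.005)))
print("bar ends", P(118,295,.044),P(493,367,.044))
E
```

```text
line [0.50373717 0.15672361 0.044     ] [0.51767243 0.17752358 0.044     ] 0.025036578189538444 yaw 56.17928973077486
skirt c [0.50248202 0.15760046 0.005     ] w 0.05564653484557982
bar ends [0.48994484 0.135603   0.044     ] [0.5180784  0.17852594 0.044     ]
```

Scaled: -0.193 m is -0.2573, -0.098 m is -0.1307.

Emit:
jog_arm(deltas=[[[0.09,-0.1307,-0.2573,0,0,0,0],[0.09,-0.1307,-0.2573,0,0,0,0],[0.09,-0.1307,-0.2573,0,0,0,0],[0.09,-0.1307,-0.2573,0,0,0,0],[0.09,-0.1307,-0.2573,0,0,0,0],[0.09,-0.1307,-0.2573,0,0,0,0],[0.09,-0.1307,-0.2573,0,0,0,0]]])

```text
clock: 2.1
tool_pos: [0.5181, -0.056, 0.2187]
ee_rot: [0.192, 0.981, 0.001, -0.0]
contact_force: [0.5, -0.2, -0.6]
grip_width: 0.0902
finger_force: 0.0
```

```bash
python3 - <<'E'
from h import *
import pickle
st=bot.state(); s=bot.snapshot("wrist"); pickle.dump((s,st),open("w2.pkl","wb")); save("w2.png",s["image"][90:290,180:380],4); print(st["tool_pos"],st["ee_rot"])
E
```

```text
[ 0.51808156 -0.05602998  0.21865147] [ 1.91760125e-01  9.81441647e-01  5.21366973e-04 -2.75776557e-04]
```

View pics/w2.png

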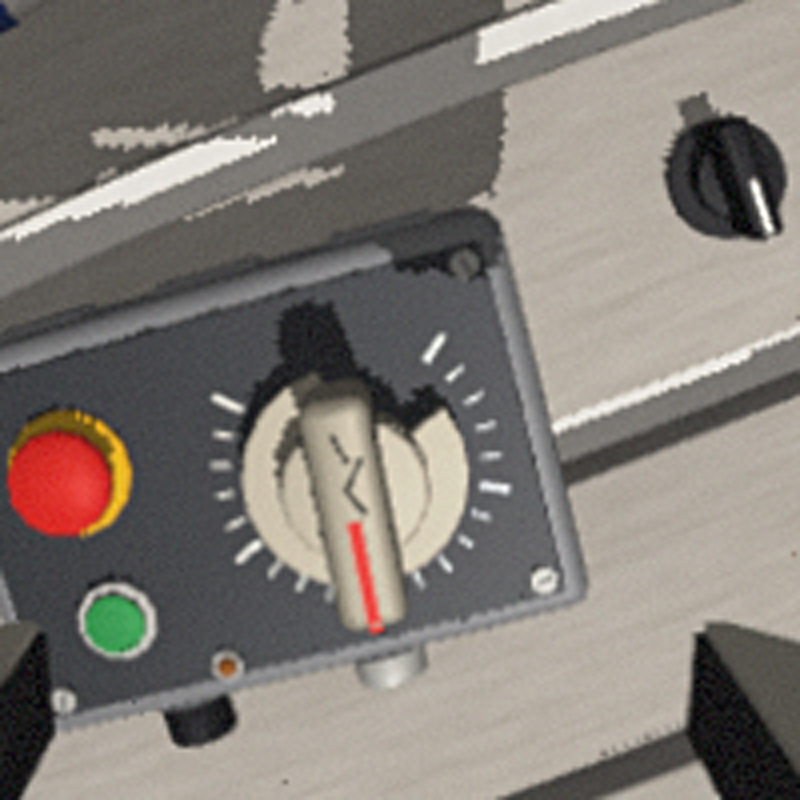

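The wrist crop shows the cracked knob's skirt centred at crop (356,478) and its red line from (354,522) to (376,632). The stop button is at (62,482).

```bash
python3 - <<'E'
from h import *
import pickle
s,st=pickle.load(open("w2.pkl","rb"))
P=lambda u,v,z: onz(s,180+(u+.5)/4-.5,90+(v+.5)/4-.5,z,st)
c=s["image"][210:255,255:290].astype(int)
m=(c[:,:,0]>c[:,:,1]+60)&(c[:,:,0]>150); v,u=np.nonzero(m)
pts=np.array([onz(s,255+x,210+y,.11,st)[:2] for x,y in zip(u,v)])
vx,vy,a,b=cv2.fitLine(pts.astype(np.float32),2,0,1e-4,1e-4).ravel()
w=np.array([vx,vy]); w*=np.sign(w[0]); t=(pts-[a,b])@w
print(len(pts),"yaw",np.degrees(np.arctan2(w[1],w[0])),"from",[a,b]+w*t.min(),"to",[a,b]+w*t.max())
print("centre from end", [a,b]+w*(t.max()-.0265))
print("skirt",P(356,478,.070),np.linalg.norm(P(243,478,.07)-P(470,478,.07)))
print("box corners",*[P(*q,.058).round(4) for q in((497,215),(582,598))])
R=Ro.from_quat(st["ee_rot"]).as_matrix();print(R.round(3))
E
```

```text
105 yaw -10.956982 from [ 0.523718   -0.06259548] to [ 0.54924392 -0.06753733]
centre from end [ 0.52322701 -0.06250043]
skirt [ 0.52367482 -0.06237598  0.07      ] 0.05676676228318902
box corners [ 0.4767 -0.0052  0.058 ] [ 0.5797 -0.0199  0.058 ]
[[-0.926  0.376 -0.   ]
 [ 0.376  0.926  0.001]
 [ 0.001  0.001 -1.   ]]
```

Scaled: 0.128 m is 0.1707, -0.0074 m is -0.0099, -0.194 rad is -0.1235.

Emit:
jog_arm(deltas=[[[0.05,-0.0099,-0.0052,0.0267,0,0,-0.0637],[0.05,-0.0099,-0.0052,0.08,0,0,-0.1235],[0.05,-0.0099,-0.0052,0.1333,0,0,-0.1235],[0.05,-0.0099,-0.0052,0.1707,0,0,-0.1235],[0.05,-0.0099,-0.0052,0.1707,0,0,-0.1235],[0,-0.0099,-0.0052,0.1707,0,0,-0.1235],[0,-0.0099,-0.0052,0.1707,0,0,-0.1235],[0,-0.0099,-0.0052,0.1707,0,0,-0.1235],[0,-0.0099,-0.0052,0.1707,0,0,-0.1235],[0,-0.0099,-0.0052,0.1707,0,0,-0.1235]]], clamp_n=20)

```text
clock: 3.15
tool_pos: [0.5246, -0.0639, 0.0917]
ee_rot: [0.096, 0.995, 0.0, 0.001]
contact_force: [1.4, 5.0, 3.4]
grip_width: 0.0158
finger_force: 19.9
```

Scaled: 0.351 m is 0.468, 0.154 m is 0.2053.

Emit:
jog_arm(deltas=[[[0,0,0.002,-0.04,0,0,0],[0,0,0.002,-0.1067,0,0,0],[0,0.2053,0.468,-0.1067,0,0,0],[0,0.2053,0.468,-0.1067,0,0,0],[0,0.2053,0.468,-0.1067,0,0,0],[0,0.2053,0.468,-0.1067,0,0,0],[0,0.2053,0.468,-0.1067,0,0,0],[0,0.2053,0.468,-0.1067,0,0,0],[0,0.2053,0.468,-0.1067,0,0,0],[0,0.2053,0.468,-0.1067,0,0,0],[0,0.2053,0.468,-0.1067,0,0,0],[0,0.2053,0.468,-0.1067,0,0,0]]])

```text
clock: 4.35
tool_pos: [0.4396, 0.3099, 0.1706]
ee_rot: [0.095, 0.995, -0.0, -0.0]
contact_force: [-0.2, -0.3, -0.4]
grip_width: 0.0157
finger_force: 20.0
```

```bash
python3 - <<'E'
from h import *
st=bot.state(); s=bot.snapshot("wrist"); save("w3.png",s["image"]); print(st["tool_pos"],st["ee_rot"])
E
```

```text
[0.439608   0.30994231 0.17058269] [ 9.52565810e-02  9.95452693e-01 -3.45336814e-04 -6.16845791e-06]
```

View pics/w3.png

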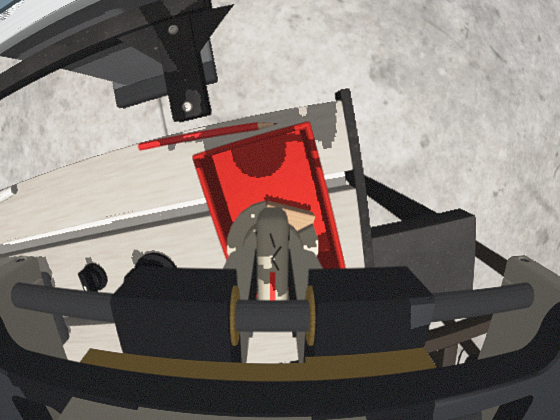

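The knob is held at (270,235) over the bin. Lowering to release it.

Scaled: 0.104 m is 0.1387, 0.05 m is 0.0667.

Emit:
jog_arm(deltas=[[[0,0,0,0.0667,0,0,0],[0,0,0,0.1333,0,0,0],[0,0,0,0.1387,0,0,0],[0,0,0,0.1387,0,0,0],[0.045,0,0,0.1387,0,0,0],[0.045,0,0,0.1387,0,0,0],[0.045,0,0,0.1387,0,0,0],[0.045,0,0,0.08,0,0,0],[0.045,0,0,0.0133,0,0,0],[0.045,0,0,-0.04,0,0,0],[0.045,0,0,-0.04,0,0,0]]])

```text
clock: 5.5
tool_pos: [0.4435, 0.3115, 0.2084]
ee_rot: [0.096, 0.995, 0.003, 0.006]
contact_force: [1.0, 0.1, 0.3]
grip_width: 0.045
finger_force: 0.0
```

```bash
python3 - <<'E'
from h import *
st=bot.state(); s=bot.snapshot("top"); w=bot.snapshot("wrist");save("t4.png",np.hstack([s["image"][150:330,90:290],w["image"][60:240,160:360]]),2); print(st["tool_pos"],st["ee_rot"])
E
```

```text
[0.44352259 0.31153591 0.20836305] [0.09601598 0.99535515 0.00337164 0.00613886]
```

View pics/t4.png

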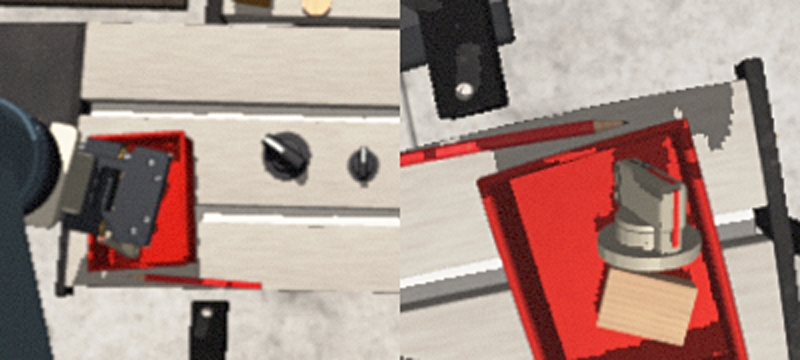

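The cracked knob stands in the bin at right-panel (655,215), next to the wood, and the bin hasn't moved. Now over the new knob, with the gripper turned to its bar.

Scaled: -0.1381 m is -0.1841, -0.0916 m is -0.1221, -1.178 rad is -0.7499.

Emit:
jog_arm(deltas=[[[0.045,-0.1221,-0.1841,0,0,0,-0.7499],[0.045,-0.1221,-0.1841,0,0,0,-0.7499],[0.045,-0.1221,-0.1841,0,0,0,-0.7499],[0.045,-0.1221,-0.1841,0,0,0,-0.7499],[0.045,-0.1221,-0.1841,0,0,0,-0.7499],[0.045,-0.1221,-0.1841,0,0,0,-0.7499],[0.045,-0.1221,-0.1841,0,0,0,-0.7499],[0.045,-0.1221,-0.1841,0,0,0,-0.7499],[0.045,-0.1221,-0.1841,0,0,0,-0.7499],[0.045,-0.1221,-0.1841,0,0,0,-0.7499],[0.045,-0.1221,-0.1841,0,0,0,-0.7499]]])

```text
clock: 6.7
tool_pos: [0.503, 0.1567, 0.2]
ee_rot: [-0.472, 0.882, 0.0, -0.001]
contact_force: [-0.8, 0.2, 0.2]
grip_width: 0.0449
finger_force: 0.0
```

```bash
python3 - <<'E'
from h import *
st=bot.state(); s=bot.snapshot("wrist"); print(st["tool_pos"],st["joints"])
R=Ro.from_quat(st["ee_rot"]).as_matrix();print(R.round(3))
im=s["image"].astype(int)
m=(im.min(2)>185).astype(np.uint8); m[:110]=0;m[260:]=0;m[:,:200]=0;m[:,340:]=0
k,l,q,ce=cv2.connectedComponentsWithStats(m)
for i in range(1,k):
    if 15<q[i,4]<400:
        v,u=np.nonzero(l==i); p=np.array([onz(s,x,y,.044,st)[:2] for x,y in zip(u,v)])
        vx,vy,a,b=cv2.fitLine(p.astype(np.float32),2,0,1e-4,1e-4).ravel(); w=np.array([vx,vy]);t=(p-[a,b])@w
        print(q[i],ce[i],np.degrees(np.arctan2(vy,vx)),[a,b]+w*t.min(),[a,b]+w*t.max())
E
```

```text
[0.50297438 0.15668207 0.20001777] [ 9.00673194e-02  2.31398478e-01  1.61793797e+00  1.88635741e-05
  1.29351822e+00 -2.46316954e+00]
[[-0.555 -0.832 -0.001]
 [-0.832  0.555 -0.   ]
 [ 0.001  0.001 -1.   ]]
[217 125  16  11  35] [224.42857143 129.37142857] 0.14266093 [0.49373142 0.06915374] [0.51109008 0.06919696]
[209 141   9  13  27] [212.74074074 146.88888889] 89.31153 [0.52189915 0.06977105] [0.52207436 0.08435193]
[321 160  19  32 234] [331.68803419 172.97435897] 87.04622 [0.43651591 0.1490465 ] [0.43837164 0.18501119]
[271 203   4  25  75] [272.89333333 214.93333333] 55.240234 [0.50380076 0.15812567] [0.51835224 0.17909391]
```

Scaled: 0.1775 m is 0.2367, 0.15 m is 0.2.

Emit:
jog_arm(deltas=[[[0.045,0,0,0.0667,0,0,0],[0.045,0,0,0.1333,0,0,0],[0.045,0,0,0.2,0,0,0],[0.045,0,0,0.2367,0,0,0],[0.045,0,0,0.2367,0,0,0],[0,0,0,0.2367,0,0,0],[0,0,0,0.2367,0,0,0],[0,0,0,0.2367,0,0,0],[0,0,0,0.2367,0,0,0],[0,0,0,0.2367,0,0,0]]], clamp_n=40)

```text
clock: 7.75
tool_pos: [0.5043, 0.1568, 0.0246]
ee_rot: [-0.473, 0.881, -0.0, 0.001]
contact_force: [-1.2, 0.7, 7.2]
grip_width: 0.0156
finger_force: 40.0
```

Emit:
jog_arm(deltas=[[[0,0,0,-0.0667,0,0,0],[0,0,0,-0.1333,0,0,0],[0,0,0,-0.1733,0,0,0],[0,0,0,-0.1733,0,0,0]]])

```text
clock: 8.15
tool_pos: [0.5067, 0.157, 0.1586]
ee_rot: [-0.473, 0.881, -0.002, 0.005]
contact_force: [0.5, 0.9, -0.5]
grip_width: 0.0157
finger_force: 40.0
```

Scaled: -0.2092 m is -0.2789, 0.1414 m is 0.1885, 1.176 rad is 0.7487.

Emit:
jog_arm(deltas=[[[0,0.1885,-0.2789,0,0,0,0.7487],[0,0.1885,-0.2789,0,0,0,0.7487],[0,0.1885,-0.2789,0,0,0,0.7487],[0,0.1885,-0.2789,0,0,0,0.7487],[0,0.1885,-0.2789,0,0,0,0.7487],[0,0.1885,-0.2789,0,0,0,0.7487],[0,0.1885,-0.2789,0,0,0,0.7487],[0,0.1885,-0.2789,0,0,0,0.7487],[0,0.1885,-0.2789,0,0,0,0.7487],[0,0.1885,-0.2789,0,0,0,0.7487],[0,0.1885,-0.2789,0,0,0,0.7487]]])

```text
clock: 9.25
tool_pos: [0.5993, -0.0765, 0.1527]
ee_rot: [0.094, 0.996, 0.0, -0.0]
contact_force: [-0.6, 0.0, 0.4]
grip_width: 0.0155
finger_force: 40.0
```

```bash
python3 - <<'E'
from h import *
import pickle
st=bot.state(); s=bot.snapshot("wrist"); print(st["tool_pos"],st["ee_rot"]);pickle.dump((s,st),open("w5.pkl","wb"))
save("w5.png",s["image"][60:280,160:420],3)
T=np.eye(4);T[:3,:3]=Ro.from_quat(st["ee_rot"]).as_matrix();T[:3,3]=st["tool_pos"]
print((T@s["T_tool_cam"])[:3,3])
E
```

```text
[ 0.5993059  -0.07654652  0.1527036 ] [ 9.38588334e-02  9.95585450e-01  5.10865779e-05 -3.57525164e-04]
[ 0.5312622  -0.06439158  0.31934654]
```

View pics/w5.png

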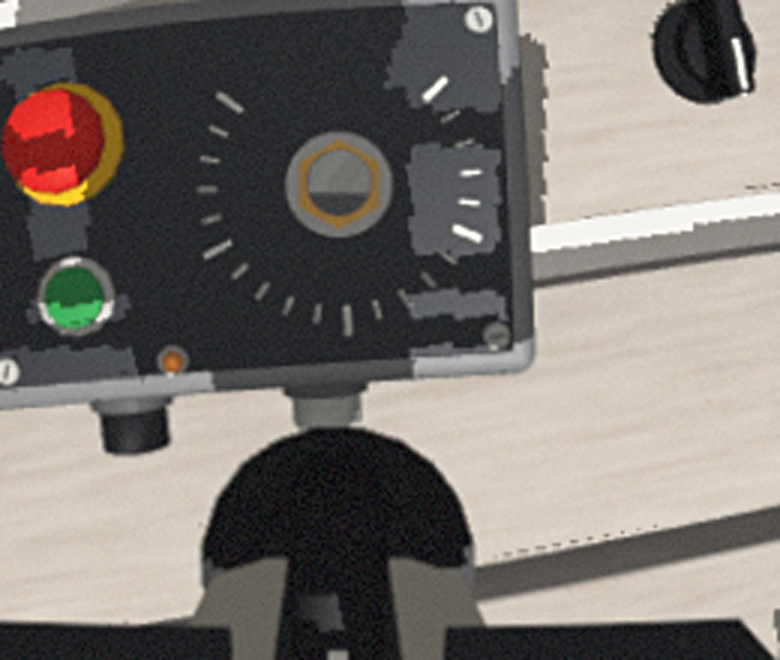

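The bare D-shaft is centred near crop (340,183), with its flat at the bottom (y≈194) horizontal in the image, so it matches the held knob. The held knob's skirt spans x 203–474, with its near edge at (338,428).

```bash
python3 - <<'E'
from h import *
import pickle
s,st=pickle.load(open("w5.pkl","rb"))
P=lambda u,v,z: onz(s,160+(u+.5)/3-.5,60+(v+.5)/3-.5,z,st)
R=Ro.from_quat(st["ee_rot"]).as_matrix();tl=lambda p:(R.T@(p-st["tool_pos"])).round(4)
c=P(340,183,.082);print("shaft",c,tl(c),"width",np.linalg.norm(P(307,183,.082)-P(373,183,.082)))
a,b=P(307,194.5,.082),P(373,194.5,.082);print("flat yaw",np.degrees(np.arctan2(*(a-b)[1::-1]))-90, tl(P(340,194.5,.082)),tl(P(340,150,.082)))
for zb in(.128,.130): print("knob near",tl(P(338,428,zb))-[.028,0,0],"sides",tl(P(203,553,zb+.005)),tl(P(474,553,zb+.005)))
E
```

```text
shaft [ 0.52352258 -0.06219251  0.082     ] [ 0.0771 -0.0001  0.0708] width 0.015848205008272453
flat yaw -190.70593517104115 [ 0.0743 -0.0001  0.0708] [ 0.0851 -0.0001  0.0708]
knob near [-0.0012 -0.0006  0.0247] sides [ 0.0019 -0.0281  0.0197] [0.0019 0.0272 0.0197]
knob near [-0.0007 -0.0006  0.0227] sides [ 0.0026 -0.0278  0.0177] [0.0026 0.0269 0.0177]
```

Scaled: 0.0774 m is 0.1032, 0.0009 m is 0.0012.

Emit:
jog_arm(deltas=[[[0,0.0533,0.0012,0,0,0,0],[0,0.1032,0.0012,0,0,0,0],[0,0.1032,0.0012,0.0267,0,0,0],[0,0.1032,0.0012,0.048,0,0,0],[0,0.1032,0.0012,0.048,0,0,0],[0,0.1032,0.0012,0.048,0,0,0],[0,0.1032,0.0012,0.048,0,0,0]]])

```text
clock: 10.0
tool_pos: [0.5246, -0.0614, 0.118]
ee_rot: [0.095, 0.995, -0.0, 0.001]
contact_force: [1.5, 0.1, -0.2]
grip_width: 0.0155
finger_force: 40.0
```

```bash
python3 -c "
from h import *
s=bot.state();print(s['tool_pos'],s['ee_rot'],s['contact_force'])"
```

```text
[ 0.52456691 -0.06144101  0.11800582] [ 9.49878458e-02  9.95478152e-01 -1.73548980e-04  7.26200670e-04] [ 1.53852057  0.08605282 -0.22339164]
```

Emit:
jog_arm(deltas=[[[0,0,0,0,0,0,0],[0,0,0,0,0,0,0],[0,0,0,0,0,0,0]]])

```text
clock: 10.3
tool_pos: [0.524, -0.0613, 0.1175]
ee_rot: [0.095, 0.995, -0.0, 0.0]
contact_force: [0.2, 0.1, -0.6]
grip_width: 0.0158
finger_force: 40.0
```

```bash
python3 -c "
from h import *
s=bot.state();print(s['tool_pos'],s['ee_rot'],s['contact_force'])"
```

```text
[ 0.52403056 -0.06130122  0.11748572] [ 9.52156577e-02  9.95456619e-01 -6.25558455e-05  3.05842831e-04] [ 0.15895641  0.13511064 -0.64257067]
```

Scaled: 0.02 m is 0.0267, 0.017 m is 0.0227.

Emit:
jog_arm(deltas=[[[0,0.0016,-0.0008,0,0,0,0],[0,0.0016,-0.0008,0.0067,0,0,0],[0,0.0016,-0.0008,0.0107,0,0,0],[0,0.0016,-0.0008,0.0147,0,0,0],[0,0.0016,-0.0008,0.0187,0,0,0],[0,0.0016,-0.0008,0.0227,0,0,0],[0,0.0016,-0.0008,0.0267,0,0,0],[0,0.0016,-0.0008,0.0267,0,0,0],[0,0.0016,-0.0008,0.0267,0,0,0]]])

```text
clock: 11.2
tool_pos: [0.5224, -0.0616, 0.0971]
ee_rot: [0.095, 0.995, -0.0, -0.0]
contact_force: [-0.5, 0.8, -0.5]
grip_width: 0.0158
finger_force: 40.0
```

It's inserted about 8 mm with no side force. Pressing on.

Scaled: 0.012 m is 0.016, 0.01 m is 0.0133.

Emit:
jog_arm(deltas=[[[0,0,0,0.004,0,0,0],[0,0,0,0.008,0,0,0],[0,0,0,0.0107,0,0,0],[0,0,0,0.0133,0,0,0],[0,0,0,0.016,0,0,0],[0,0,0,0.016,0,0,0],[0,0,0,0.016,0,0,0],[0,0,0,0.016,0,0,0]]], clamp_n=60)

```text
clock: 12.0
tool_pos: [0.5226, -0.0616, 0.086]
ee_rot: [0.095, 0.995, -0.0, 0.0]
contact_force: [-2.2, 1.0, 6.8]
grip_width: 0.0158
finger_force: 60.0
```

Scaled: 0.005 m is 0.0067, 0.004 m is 0.0053.

Emit:
jog_arm(deltas=[[[0,0,0,0.0027,0,0,0],[0,0,0,0.0053,0,0,0],[0,0,0,0.0067,0,0,0],[0,0,0,0.0067,0,0,0],[0,0,0,0.0067,0,0,0],[0,0,0,0.0067,0,0,0]]])

```text
clock: 12.6
tool_pos: [0.5231, -0.0618, 0.085]
ee_rot: [0.095, 0.995, -0.001, 0.002]
contact_force: [-11.9, 2.7, 37.4]
grip_width: 0.0157
finger_force: 60.0
```

Scaled: -0.002 m is -0.0027.

Emit:
jog_arm(deltas=[[[0,0,0,-0.0027,0,0,0],[0,0,0,-0.0027,0,0,0],[0,0,0,-0.0027,0,0,0],[0,0,0,-0.0027,0,0,0],[0,0,0,-0.0027,0,0,0]]])

```text
clock: 13.1
tool_pos: [0.5229, -0.0617, 0.0852]
ee_rot: [0.095, 0.995, -0.0, 0.001]
contact_force: [-7.6, 2.6, 25.3]
grip_width: 0.0156
finger_force: 60.0
```

```bash
python3 - <<'E'
from h import *
st=bot.state(); s=bot.snapshot("scene"); w=bot.snapshot("wrist");print(st["tool_pos"],st["contact_force"],st["torque"])
save("f.png",np.hstack([s["image"][210:340,110:370],w["image"][110:240,150:410]]),1.5)
E
```

```text
[ 0.52290837 -0.06171689  0.08522271] [-7.60396619  2.61136896 25.27440273] [ 0.41204708  1.48191451 -0.01742803]
```

View pics/f.png

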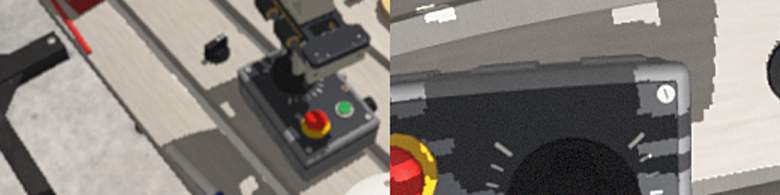

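The knob sits low and level on the box, with the shaft against its stop and a steady push of about 25 N. Handing in.

```bash
python3 -c "
from cell import bot
print(bot.job_done())"
```

```text
the job is handed in; nothing more can be done
None
```

The job is handed in, with no verdict returned: the cracked knob is in the reject bin, and the new knob is on the shaft with its flat matched, held in against the stop at about 25 N.

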